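# Read the pressure of a sack-truck tyre

### The job

Check the pressure of the tyre lying on the bench: pull the dust cap straight off the valve and drop it in the parts bin so that it does not get lost, then take the pen-shaped tyre gauge out of the drill block and push its chuck squarely onto the bare valve stem, in line with the slanting stem and only lightly, just hard enough that the valve's spring pin is pushed well in. Finish holding it there for the reading: the program ends with the gauge in the gripper, pressed on the valve. Do not push the other things on the bench about.

Things in the scene. Friction and masses are not known exactly. Their poses are not given: they have to be found in the camera images.
- wheel: Sack-truck wheel with black tyre, 260 mm across, 85 mm thick, lying flat; it does not shift. Origin: centre of its underside on the worktop, z up; the valve is on its +x side. The grey rim disc inside the tyre (120 mm across) lies 50 mm above the worktop, the hub tube (30 mm across) in its centre ends at 75 mm, the tyre's flank is highest (85 mm) 98 mm from the centre.
- valve: Valve of the wheel, fixed to it, leaning 0.38 rad from vertical towards the hub. Origin: where the stem leaves the rim disc, 46 mm from the wheel's centre, 50 mm above the worktop; z runs up along the stem. A rubber foot 12 mm thick reaches to z = 32 mm (flat shoulder), then a bare brass thread 8 mm thick to z = 48 mm with a chamfered end.
- valve_tip (a point): Centre of the end of the brass stem (z = 48 mm on the valve's axis), about 95 mm above the worktop. The spring pin stands 4 mm out of it.
- valve_pin (a joint): How far the spring pin in the valve's end (3 mm thick) is pushed in, in m: 0 = fully out, 4 mm proud; 0.004 = flush. It takes about 2 N to start and 2 N more per mm, 10 N when flush.
- valve_seated (a point): Point on the valve's axis at z = 37 mm, 11 mm below the end of the stem: the gauge's origin comes here when the chuck has pushed the pin 2 mm in (39 mm when it first touches the pin, 35 mm when the pin is flush).
- valve_cap: Plain metal push-on dust cap, a ribbed sleeve 14 mm across and 25 mm long, closed at the top, loose over the brass thread and resting on the rubber shoulder; it slides off along the stem (its bore is 21 mm deep). Origin: centre of its open lower end; z along its length to the closed top. 10 g.
- gauge: Digital tyre gauge like a grey pen, 126 mm long, about 90 g, standing upright, chuck down, in the drill block's big hole. Origin: centre of the mouth at its lower end; z up along the pen. From z = 34 mm up the body is 24 (x) by 18 mm (y); below is the metal chuck, 20 mm across up to z = 20 mm, its bore 11.5 mm wide and 13 mm deep, 15.5 mm wide at the mouth; its end pushes the pin.
- tool_block: Wooden drill block 190 x 62 x 50 mm, fixed to the worktop. Origin: centre of its underside; x along its length. The gauge's hole (23 mm wide, 30 mm deep) is at x = -60 mm; drill bits stand up to 46 mm out of the top from x = -12 mm to +75 mm.
- parts_bin: Small open parts bin, 138 (x) x 108 (y) x 75 mm high, empty, 0.4 kg, loose. Origin: centre of its underside; inner floor about 110 x 84 mm, 2 mm up.
- duct_tape: Small roll of black tape, 58 mm across, 19 mm high, to be left alone.
- oil_dropper: Small dropper bottle, 34 mm across, 102 mm high, to be left alone.
- pliers: Pair of pliers, 181 mm long, lying flat, to be left alone.
- mug: Mug, 101 mm high, to be left alone.
- spanner: Ring spanner, 187 mm long, lying flat at the left, to be left alone.
- hanging_frame (a point): Middle of the lowest bar of a white steel frame hanging from the hose boom over the front edge of the bench: x 0.36 to 0.41 m, y 0.32 to 0.54 m, from 0.43 m up to 0.84 m above the worktop. The boom itself runs on to the right at x 0.35 to 0.43 m, its underside 0.84 m up; hoses hang to 0.62 m at y -0.43 to -0.64 m. It is solid: keep the arm clear.
There are look-alikes about, which are no part of the job. There is more than one size of the gauge; the job needs the smaller.

How it is judged:
By the outcome, as a careful person would: the job done as asked, in the order asked, and still so for the second after the job is handed in, while the arm keeps its last pose, push and grip.
It also fails if it takes over 66 s, if anything falls off the work surface, if the arm or the gripper's body presses on something with over 40 N, if the wrist force passes 120 N, or if a joint passes its speed limit or range.

### The arm

A 6-joint arm with a two-finger parallel gripper is mounted at the origin on a cart in front of the work surface, level with it; the furniture and walls round the work are solid. World frame = base frame: x ahead of the robot, y to its left, z up, the work surface at z = 0. Lengths are in m, angles in degrees, forces in N, time in s.
With the tool pointing down it reaches from about 0.4 to 0.825 m from the base axis. Payload 7 kg.
Tool frame: the origin (TCP) lies midway between the tips of the shut fingers; the grasp point (between the pads) lies 19 mm behind it (r.grip_point_offset is the z of the grasp point in the tool frame, in m); z points along the fingers, y is the line along which they close (so a half turn about z gives the same grasp; the last joint's range is limited). The gripper opens to 88 mm and grips with 3 to 60 N. Pads are 19 mm wide; open, the fingers measure 130 mm over their backs; the gripper's body (78 mm by 193 mm) begins 47 mm behind the grasp point.
Start: joints at [93.341, 20.546, 0.682, 0, -70.136, -16.507], TCP at [0.154, 0.657, 0.227] pointing down, gripper open.
Joint ranges: [-176.03, 176.03], [-82.01, 121.73], [-58.28, 71.71], [-173.87, 95.51], [-174.79, -0.11], [-173.66, 173.66]. Speed limits (degrees/s): [136.94, 136.94, 172.46, 180, 180, 180].

### API

Orientations are given as [roll, pitch, yaw] about the fixed x, y, z axes, in that order (R = Rz(yaw) Ry(pitch) Rx(roll)).
In Python, from plant import r, viewer, recognise, outline_of, pinpoint gives the robot as it stands.
- The arm moves only by the tool move_arm, never from a script. Its argument "targets" is a list of rows, each a list of 2 entries, a list of its own where there are three numbers: the shift along the tool's x, y, z in cm, then the turn, a rotation vector about the tool's x, y, z in rad. A call has 1 to 5 rows; each row is the pose to reach, as a shift and turn from the pose commanded when the call began, along the tool's axes at that moment; what a row does not reach only later rows make up. A row lasts 1/8 s, in which the tool goes at most 62.5 mm and 10.7 degrees, less where a joint would pass 70% of its speed; a pose out of reach is approached as far as the arm can. A call with a gripper value outside its range is refused whole. "jaw" is the finger opening in cm, from 0 to 8.76, set as the call begins (left out, the last holds). The fingers move at their own pace and stop on an object; "squeeze" is the grip in N (left out, the last holds). Time passes only in rows, so rows that repeat a pose let the fingers close. It gives the time, the measured TCP pose, the force, the opening and the grip force at its end, in the units of the state.
- r.get_state(): the state, without advancing time (a new reading comes with each control period).
- viewer.capture(name): name is "side" or "top" or "wrist"; returns a dict with "image" (480x640x3 uint8, blue, green, red), "intrinsics" (3x3 intrinsics, pixels), "D" ([k1, k2, p1, p2, k3] as OpenCV has them; the pictures are not rectified), "camera_from_world" (4x4, takes a point from world to camera coordinates). Camera axes: x right, y up, looking along -z (the intrinsics and any distortion apply to the point x, -y, -z); pixel columns grow to the right and rows downward; lengths in m; the calibration is good to about 2 mm. A picture is of the moment at which its call begins. There is no depth.
- r.close_job(): hands the job in; it is judged then, once.
Trained networks look in the newest picture that a camera, given by its name, has taken for a name from the list of things; names that differ only in an ending like _2 or _b are one class to them, and where a whole thing is asked for, a point or a joint stands for the part that bears it (a point fixed in the world has none). Each returns a list of dicts, best first, with "score" (0 to 1); they miss things now and then, are a little off and sometimes report something else, mostly with a low value. They report only what shows in the picture. A call takes as long as a camera call. They do not tell look-alikes from the thing itself.
- recognise(label, camera): "box" ([left, top, right, bottom] in pixels, round what is visible of it).
- outline_of(label, camera): "mask" (480x640 bool, what is visible of it) and "box" ([left, top, right, bottom] in pixels, round what is visible of it).
- pinpoint(label, camera): "location" ([row, column] in pixels: a listed point, or the origin of a listed thing).
The state is a dict: "time_s": time; "joints": joint angles; "qd": joint speeds; "joint_torque": joint torques, N m; "tcp_pos": TCP position; "eef_rot": TCP orientation; "contact_force": force on the tool from outside, world axes, zero at the start; "moment": the same for the moment, N m; "gripper_width": finger opening in m; "gripper_force": force on a finger pad.
Only numpy, scipy, OpenCV 4.12 (cv2) and the standard library are available. Lean on these libraries where they do the work, as an engineer would, in place of code of your own. Each camera call takes 0.05 s, during which the arm holds its last target. There are 200 camera calls.

## Working session

There is one attempt and no reset: what is moved stays moved. The work goes in short steps, Python scripts to look and compute and a tool call to move; the robot and the scene stay as the last step left them, time stands still between calls to the robot, and variables do not carry over. Pictures are saved under pics/ and viewed, at most 10 in all, crops included, and the job is handed in when it is done.

Besides the shell and the picture viewer there is one more tool, called after "Emit:" as name(argument=value, ...), one argument or row to a line, values as JSON. move_arm: Moves the arm, as the interface text tells. Its arguments: {"type":"object","properties":{"targets":{"type":"array","items":{"type":"array"}},"jaw":{"type":"number"},"squeeze":{"type":"number"}},"required":["targets"]}

```bash
ls; mkdir -p pics
cat > h.py <<'E'
import numpy as np, cv2, json
from plant import r, viewer, recognise, outline_of, pinpoint
from scipy.spatial.transform import Rotation as R
def cap(n,save=None):
    c=viewer.capture(n)
    if save: cv2.imwrite('pics/'+save,c['image'])
    return c
def ray(c,px): # px=(col,row)
    K=np.array(c['intrinsics']);D=np.array(c['D'],float)
    u=cv2.undistortPoints(np.array([[px]],float),K,D)[0,0]
    T=np.array(c['camera_from_world']);d=T[:3,:3].T@np.array([u[0],-u[1],-1.]);o=-T[:3,:3].T@T[:3,3]
    return o,d/np.linalg.norm(d)
def onz(c,px,z):
    o,d=ray(c,px);return o+d*(z-o[2])/d[2]
def tri(rays):
    A=np.zeros((3,3));b=np.zeros(3)
    for o,d in rays:
        P=np.eye(3)-np.outer(d,d);A+=P;b+=P@o
    x=np.linalg.solve(A,b);return x,[np.linalg.norm((np.eye(3)-np.outer(d,d))@(x-o)) for o,d in rays]
def proj(c,p):
    T=np.array(c['camera_from_world']);q=(T[:3,:3]@np.atleast_2d(p).T).T+T[:3,3]
    q=q*[1,-1,-1]
    return cv2.projectPoints(q,np.zeros(3),np.zeros(3),np.array(c['intrinsics']),np.array(c['D'],float))[0][:,0]
E
python3 - <<'E'
from h import *
np.set_printoptions(precision=4,suppress=True)
for n in ['top','side']:
    c=cap(n,n+'0.png')
    T=c['camera_from_world'];print(n,-T[:3,:3].T@T[:3,3])
    for l in ['wheel','valve_cap','gauge','tool_block','parts_bin','valve_tip','valve']:
        for p in pinpoint(l,n)[:4]: print(l,round(p['score'],2),np.round(p['location'],1))
        for p in recognise(l,n)[:4]: print('   box',round(p['score'],2),np.round(p['box']))
print(r.get_state())
E
```

```text
pics
top [-0.198   0.1814  1.9535]
wheel 0.65 [250.3 310.5]
wheel 0.55 [292.7 292.3]
   box 0.58 [278. 221. 339. 277.]
gauge 0.45 [298.5 262.4]
gauge 0.45 [289.1 228.3]
   box 0.65 [258. 286. 266. 298.]
   box 0.65 [217. 271. 233. 290.]
   box 0.41 [395. 226. 423. 240.]
tool_block 0.66 [288.1 259.5]
tool_block 0.52 [297.3 262.3]
   box 0.93 [245. 265. 276. 309.]
parts_bin 0.7 [238.  366.2]
   box 0.7 [351. 217. 388. 254.]
side [-0.8451 -0.8009  1.0993]
wheel 0.55 [298.2 313.2]
   box 0.65 [275. 263. 350. 315.]
valve_cap 0.42 [270.6 319.5]
gauge 0.68 [294.8 226.8]
gauge 0.64 [274.2 212.9]
   box 0.74 [223. 263. 233. 290.]
tool_block 0.92 [291.1 228.8]
tool_block 0.2 [278.1 324.2]
   box 0.69 [211. 262. 255. 304.]
parts_bin 0.88 [327.9 380.7]
parts_bin 0.29 [308.8 257.4]
   box 0.75 [362. 298. 403. 342.]
valve_tip 0.59 [269. 318.]
   box 0.54 [400. 333. 459. 357.]
valve 0.51 [277.8 325.3]
{'time_s': 1.5, 'joints': array([ 93.3387,  20.5467,   0.682 ,  -0.0015, -70.1343, -16.5071]), 'qd': array([-0.0519,  0.1062, -0.0545, -0.0694, -0.0031,  0.0423]), 'joint_torque': array([  0.0006, -58.2366,  29.3297,   7.0022,   0.0125,  -0.    ]), 'tcp_pos': array([0.1538, 0.6572, 0.2266]), 'eef_rot': array([-179.9994,    0.0017,  -13.1689]), 'contact_force': array([-0.2201,  0.8009,  0.1145]), 'moment': array([-0.0306, -0.0222,  0.0403]), 'gripper_force': 0.0, 'gripper_width': 0.0878817442219916}
```

Run:
```python
import cv2,numpy as np
t=cv2.imread('pics/top0.png')[170:350,190:450];s=cv2.imread('pics/side0.png')[220:400,190:450]
a=np.vstack([cv2.resize(x,None,fx=1.6*1,fy=1.6) for x in (t,s)])
a=np.hstack([cv2.resize(t,(400,277*1),interpolation=2),cv2.resize(s,(400,277),interpolation=2)])
cv2.imwrite('pics/c0.png',cv2.resize(t,(800,554),interpolation=2));cv2.imwrite('pics/c1.png',cv2.resize(s,(800,554),interpolation=2))
```

```text
(no output)
```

View pics/c0.png

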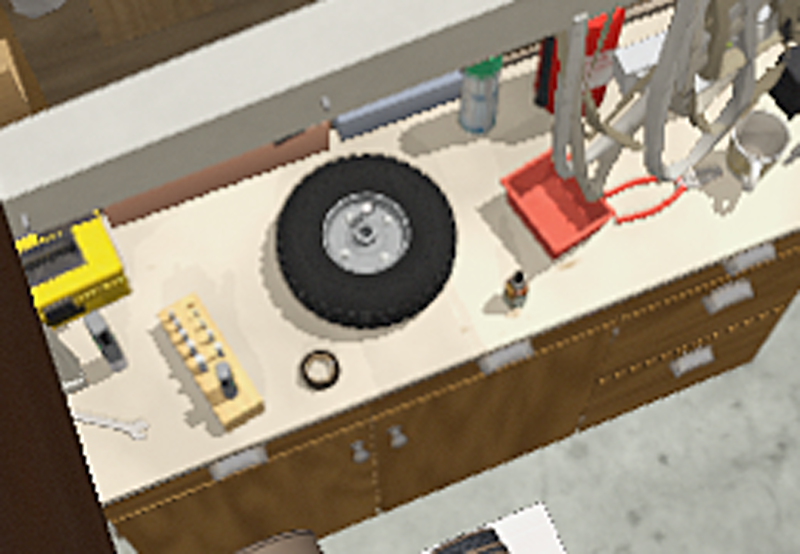

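View pics/c1.png

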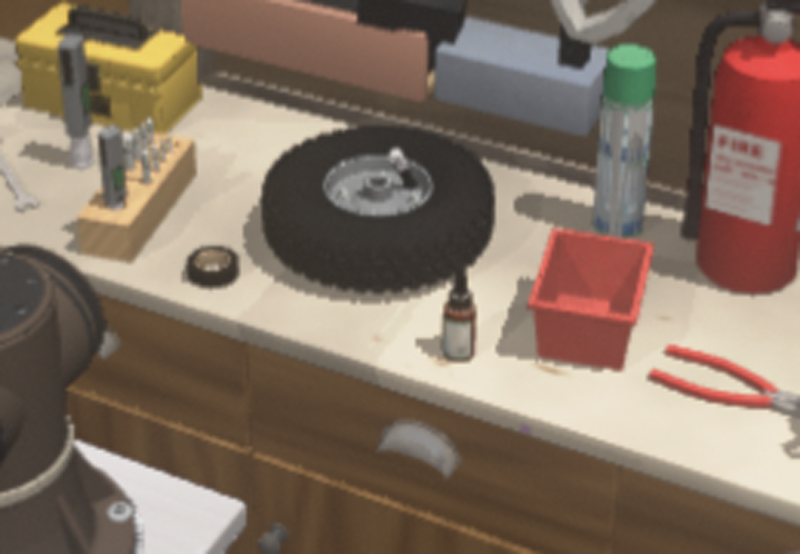

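Run:
```python
from h import *
np.set_printoptions(precision=4,suppress=True)
t=cap('top');s=cap('side');w=cap('wrist','w0.png')
T=w['camera_from_world'];print('wrist cam',-T[:3,:3].T@T[:3,3],-T[2,:3])
k=.325
P=lambda x,y:(190+x*k,170+y*k); S=lambda x,y:(190+x*k,220+y*k)
print('hub',onz(t,P(366,232),.075),onz(s,S(379,182),.075))
print('cap top?',tri([ray(t,P(368,207)),ray(s,S(396,153))]))
print('block top corners',[onz(t,P(*q),.05) for q in [(190,292),(160,313),(222,430),(262,403)]])
print('bin rim',[onz(t,P(*q),.075) for q in [(502,184),(553,152),(613,212),(557,257)]],[onz(s,S(*q),.075) for q in [(556,230),(652,243),(636,322),(530,305)]])
print('gauge top',tri([ray(t,P(224,370)),ray(s,S(110,130))]))
print('big gauge',tri([ray(t,P(93,322)),ray(s,S(70,38))]))
for l in ['gauge','valve_cap','valve_tip','tool_block','wheel']:
  for p in pinpoint(l,'wrist')[:4]: print(l,round(p['score'],2),np.round(p['location'],1))
```

```text
wrist cam [0.2204 0.6421 0.3859] [-0.2493  0.0584 -0.9667]
hub [ 0.5753 -0.0769  0.075 ] [ 0.5749 -0.0802  0.075 ]
cap top? (array([ 0.5982, -0.0897,  0.1025]), [np.float64(0.0001871239005061879), np.float64(0.00018712390050602503)])
block top corners [array([0.5948, 0.1824, 0.05  ]), array([0.5811, 0.2315, 0.05  ]), array([0.3895, 0.2076, 0.05  ]), array([0.4045, 0.1445, 0.05  ])]
bin rim [array([ 0.5705, -0.2846,  0.075 ]), array([ 0.5891, -0.3737,  0.075 ]), array([ 0.47  , -0.4126,  0.075 ]), array([ 0.4377, -0.3098,  0.075 ])] [array([ 0.5763, -0.2893,  0.075 ]), array([ 0.5995, -0.3873,  0.075 ]), array([ 0.4644, -0.4172,  0.075 ]), array([ 0.4427, -0.3149,  0.075 ])]
gauge top (array([0.4352, 0.1763, 0.1468]), [np.float64(0.0008500431339595831), np.float64(0.000850043133959628)])
big gauge (array([0.5541, 0.3131, 0.1705]), [np.float64(0.0010164710776899043), np.float64(0.0010164710776898042)])
```

View pics/w0.png

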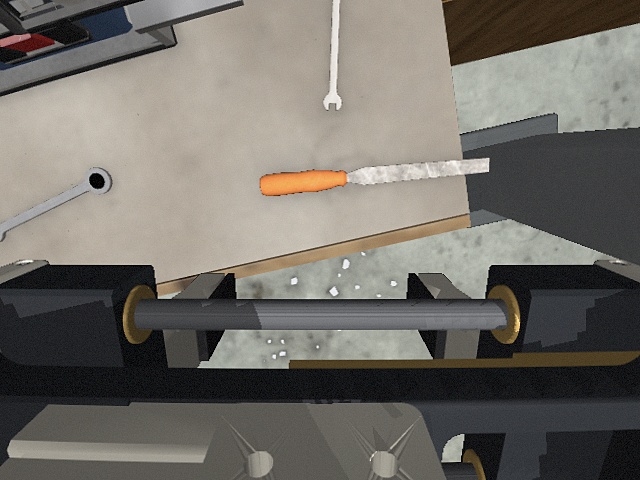

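The top and side pictures show the wheel with its hub at c0 (366,232), and the capped valve at c1 (396,153). There are two pens: the small gauge in the block at c1 (112,165), and a taller one free on the bench at c1 (75,100). I choose the one in the block. The red bin is at c0 (557,205). The wrist view shows only screwdriver, spanners and bench edge.

```bash
python3 - <<'E'
from h import *
print([a for a in dir(r) if not a.startswith('__')]); print(r.grip_point_offset)
E
python3 - <<'E'
import cv2,numpy as np
cv2.imwrite('pics/c2.png',np.hstack([cv2.resize(cv2.imread('pics/%s0.png'%n)[40:480],(400,275)) for n in ('top','side')]))
E
```

```text
['Unreachable', 'close_job', 'get_state', 'grip_point_offset']
-0.0188
```

View pics/c2.png

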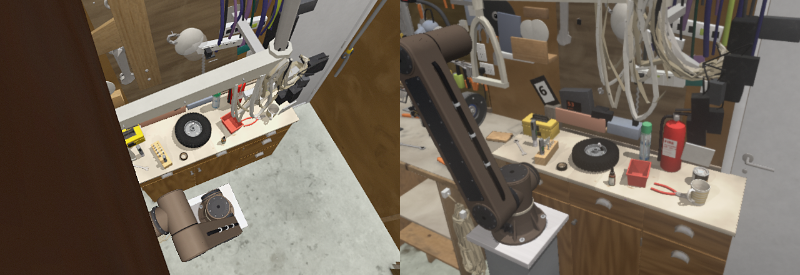

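Emit:
move_arm(
  targets=[
    [[0,5,1],[0,0,0]],
    [[0,10,3],[0,0,0]],
    [[0,15,5],[0,0,0]],
    [[0,20,7],[0,0,0]],
    [[0,24.5,9],[0,0,0]],
  ],
  jaw=3,
)

```text
time_s: 2.52
tcp_pos: [0.0978, 0.4171, 0.1362]
eef_rot: [-180.0, 0.0, -13.2]
contact_force: [0.1, -0.1, 0.6]
gripper_width: 0.0433
gripper_force: 0.0
```

```bash
cat >> h.py <<'E'
def base():
    s=r.get_state();return np.array(s['tcp_pos']),R.from_euler('xyz',s['eef_rot'],degrees=True)
def rows(wps,b=None):
    "wps: list of (pos, Rotation); prints row shift cm/rotvec"
    p0,R0=b or base()
    for p,Q in wps:
        print(np.round(R0.inv().apply(np.array(p)-p0)*100,2).tolist(),np.round((R0.inv()*Q).as_rotvec(),3).tolist())
E
python3 - <<'E'
from h import *
s=r.get_state();print(s)
p,Q=base();
az=np.degrees(np.arctan2(p[1],p[0]));rr=np.hypot(p[0],p[1]);print(az,rr)
for k in range(1,6):
    a=az-8*k; rows([([rr*np.cos(np.radians(a)),rr*np.sin(np.radians(a)),p[2]],R.from_euler('z',-8*k,degrees=True)*Q)])
E
```

```text
{'time_s': 2.525, 'joints': array([ 1.03399581e+02,  1.70039033e+00, -3.63801127e+01, -5.54584599e-04,
       -5.18784378e+01, -2.65710859e+01]), 'qd': array([ 21.6152601 , -25.28321537, -51.91468358,   0.27371244,
        27.07519017, -21.3570133 ]), 'joint_torque': array([ -3.46075058, -24.58759189,  26.71322286,   5.76533318,
        -0.84750937,   0.64959722]), 'tcp_pos': array([0.09780961, 0.41706137, 0.13615906]), 'eef_rot': array([-1.79963473e+02,  1.87565297e-02, -1.31718415e+01]), 'contact_force': array([ 0.0547236 , -0.10057492,  0.63217238]), 'moment': array([0.04430482, 0.05606085, 0.00528266]), 'gripper_force': 0.0, 'gripper_width': 0.04334398416457337}
76.80146542774654 0.4283770590160386
[5.96, 0.42, -0.0] [0.0, 0.0, 0.14]
[11.81, 1.66, -0.0] [0.0, 0.0, 0.279]
[17.42, 3.71, -0.01] [0.0, 0.0, 0.419]
[22.7, 6.52, -0.01] [0.0, 0.0, 0.559]
[27.53, 10.03, -0.02] [0.0, 0.0, 0.698]
```

Run:
```python
from h import *
p,Q=base();az=76.80;rr=.428
W=[]
for k,(dr,da) in enumerate([(.05,0),(.08,4),(.085,13),(.085,22),(.085,31.5)]):
    a=np.radians(az-da);W.append(([(rr-dr)*np.cos(a),(rr-dr)*np.sin(a),.17],R.from_euler('z',-da,degrees=True)*Q))
rows(W)
```

```text
[-0.0, 5.04, -3.39] [0.0, 0.0, 0.0]
[2.42, 8.12, -3.39] [0.0, 0.0, 0.07]
[7.71, 9.42, -3.39] [0.0, 0.0, 0.227]
[12.84, 11.04, -3.4] [0.0, 0.0, 0.384]
[17.92, 13.6, -3.4] [0.0, 0.0, 0.55]
```

Emit:
move_arm(
  targets=[
    [[0,4.5,-3.0],[0,0,0]],
    [[2.4,8.1,-3.0],[0,0,0.07]],
    [[7.7,9.4,-3.0],[0,0,0.227]],
    [[12.8,11.0,-3.0],[0,0,0.384]],
    [[17.9,13.6,-3.0],[0,0,0.55]],
  ],
)

```text
time_s: 3.15
tcp_pos: [0.2424, 0.2451, 0.1673]
eef_rot: [-179.9, 0.1, -44.9]
contact_force: [0.9, 0.5, 1.1]
gripper_width: 0.0298
gripper_force: 0.0
```

Run:
```python
from h import *
p,Q=base();az=np.degrees(np.arctan2(p[1],p[0]));rr=np.hypot(p[0],p[1]);s=r.get_state();print(az,rr,p,s['eef_rot'],s['joints'])
W=[]
for k,(dr,da,z) in enumerate([(0,9.5,.17),(0,19,.2),(0,28.5,.24),(-.02,37,.26),(-.05,44,.28)]):
    a=np.radians(az-da);W.append(([(rr-dr)*np.cos(a),(rr-dr)*np.sin(a),z],R.from_euler('z',-da,degrees=True)*Q))
rows(W)
```

```text
45.31054831371994 0.3447474516843828 [0.24244841 0.24509095 0.16726822] [-1.79882713e+02  5.60336011e-02 -4.48897508e+01] [ 7.91395847e+01 -1.03244818e+01 -4.22872926e+01  2.26602938e-02
 -5.79086323e+01 -3.40414101e+01]
[5.69, 0.45, -0.28] [0.0, 0.0, 0.166]
[11.23, 1.83, -3.29] [0.0, 0.001, 0.332]
[16.46, 4.11, -7.3] [0.0, 0.001, 0.497]
[21.96, 5.25, -9.31] [0.001, 0.001, 0.646]
[27.43, 5.96, -11.31] [0.001, 0.002, 0.768]
```

Emit:
move_arm(
  targets=[
    [[5.7,0.5,-0.3],[0,0,0.166]],
    [[11.2,1.8,-3.0],[0,0,0.332]],
    [[16.5,4.1,-6.5],[0,0,0.497]],
    [[22.0,5.2,-9.3],[0,0,0.646]],
    [[27.4,6.0,-11.3],[0,0,0.768]],
  ],
)

```text
time_s: 3.78
tcp_pos: [0.3943, 0.0091, 0.2814]
eef_rot: [-179.8, 0.1, -88.9]
contact_force: [1.4, 1.7, -0.1]
gripper_width: 0.0299
gripper_force: 0.0
```

Run:
```python
from h import *
p,Q=base();s=r.get_state();print(p,s['eef_rot'],s['joints'])
# wrist cam offset in tool frame
w=cap('wrist');T=w['camera_from_world'];o=-T[:3,:3].T@T[:3,3]
print('cam in tool',Q.inv().apply(o-p),Q.inv().apply(-T[2,:3]))
c,s_=.38,0
C=np.array([.575,-.0785]);u=np.array([.0232,-.012]);u/=np.linalg.norm(u)
O=np.r_[C+.046*u,.05];a=np.r_[-np.sin(.38)*u,np.cos(.38)];t=np.array([-u[1],u[0],0])
for sg in (1,-1):
    z=-a;y=sg*t;x=np.cross(y,z);M=R.from_matrix(np.c_[x,y,z]);print(sg,M.as_euler('xyz',degrees=True),(Q.inv()*M).as_rotvec())
    rows([(O+a*.028+a*.1,M),(O+a*.028,M)])
```

```text
[0.39433292 0.00906172 0.28138544] [-1.79806766e+02  9.67812464e-02 -8.89050808e+01] [ 3.04229149e+01 -9.67290891e+00 -2.62745348e+01  1.07299448e-02
 -7.31825033e+01 -2.93312440e+01]
cam in tool [ 0.06833304  0.0004274  -0.15932468] [-2.56582585e-01 -7.04315732e-04  9.66522054e-01]
1 [180.          21.77239621 152.65012422] [ 0.39159532 -0.22896339  2.0379225 ]
[8.26, -17.42, 11.56] [0.385, -0.23, 2.027]
[9.99, -20.65, 20.87] [0.385, -0.23, 2.027]
-1 [180.         -21.77239621 -27.34987578] [ 0.20012461  0.34227244 -1.06160862]
[8.26, -17.42, 11.56] [0.202, 0.338, -1.073]
[9.99, -20.65, 20.87] [0.202, 0.338, -1.073]
```

Emit:
move_arm(
  targets=[
    [[1.3,-2.6,1.0],[0.03,0.05,-0.167]],
    [[2.6,-5.3,2.5],[0.062,0.105,-0.334]],
    [[3.9,-8.0,4.2],[0.094,0.158,-0.5]],
    [[5.2,-10.8,6],[0.126,0.21,-0.67]],
    [[6.5,-13.6,8],[0.158,0.265,-0.84]],
  ],
)

```text
time_s: 4.45
tcp_pos: [0.5321, -0.0508, 0.1991]
eef_rot: [-178.0, -17.2, -40.1]
contact_force: [2.1, -0.6, 1.2]
gripper_width: 0.0302
gripper_force: 0.0
```

```bash
cat > valve.py <<'E'
from h import *
def valve(C=(.575,-.0785),uv=(.0232,-.012)):
    C=np.array(C);u=np.array(uv,float);u/=np.linalg.norm(u)
    O=np.r_[C+.046*u,.05];a=np.r_[-np.sin(.38)*u,np.cos(.38)];t=np.array([-u[1],u[0],0])
    z=-a;y=-t;x=np.cross(y,z);return O,a,R.from_matrix(np.c_[x,y,z])
E
python3 - <<'E'
from valve import *
print(r.get_state()['joints'],base()[0])
O,a,M=valve();rows([(O+a*.128,M)])
E
```

```text
[ 25.40430934  -0.22081738 -39.73201183  21.68156385 -43.39060618
   9.86618008] [ 0.53209123 -0.05082244  0.19913992]
[3.81, -0.46, 4.36] [0.039, 0.076, -0.211]
```

Emit:
move_arm(
  targets=[
    [[1.9,-0.2,1.0],[0.02,0.04,-0.105]],
    [[3.8,-0.5,2.2],[0.039,0.076,-0.211]],
    [[3.8,-0.5,2.5],[0.039,0.076,-0.211]],
  ],
)

```text
time_s: 4.82
tcp_pos: [0.5674, -0.0757, 0.1859]
eef_rot: [180.0, -21.6, -27.8]
contact_force: [-0.3, -0.5, 0.0]
gripper_width: 0.0298
gripper_force: 0.0
```

Run:
```python
from valve import *
print(r.get_state()['joints'],base()[0],r.get_state()['eef_rot'])
c=cap('wrist','w1.png');O,a,M=valve()
np.set_printoptions(precision=1,suppress=True)
print('exp cap top,tip,origin,hub,',proj(c,[O+a*.057,O+a*.048,O,[.575,-.0785,.075]]))
for l in ['valve_cap','valve_tip','valve','wheel','valve_seated']:
  for p in pinpoint(l,'wrist')[:3]: print(l,round(p['score'],2),np.round(p['location'],1))
  for p in recognise(l,'wrist')[:2]: print('   box',round(p['score'],2),np.round(p['box']))
```

```text
[ 20.60247118   1.76837379 -43.57168557  29.83982003 -33.6218368
  18.11968353] [ 0.56736286 -0.07572448  0.1858999 ] [179.96567204 -21.58077485 -27.81293792]
exp cap top,tip,origin,hub, [[319.6 243.1]
 [319.6 240. ]
 [319.6 226.8]
 [320.  275.6]]
   box 0.97 [301. 225. 319. 249.]
valve_tip 0.73 [234.2 314.1]
   box 0.64 [306. 214. 322. 229.]
   box 0.57 [303. 212. 319. 228.]
wheel 0.67 [269.6 314.1]
   box 0.88 [167. 132. 461. 359.]
   box 0.71 [305. 214. 319. 226.]
valve_seated 0.69 [233.6 311.8]
   box 0.74 [302. 213. 320. 224.]
```

View pics/w1.png

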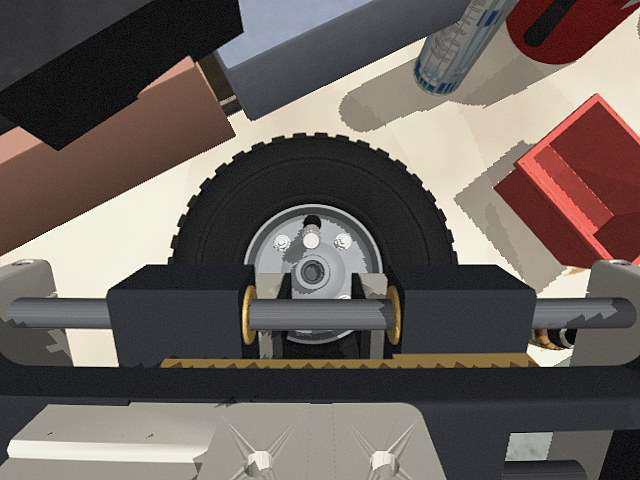

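The cap's round top shows at about (311,241), the hub tube's end at (313,271), the black foot at (312,220). My estimate is some 7 px off to the side; refining now.

Run:
```python
from valve import *
from scipy.optimize import least_squares
c=cap('wrist');print(c['intrinsics'][0][0])
im=cv2.imread('pics/w1.png')
m=outline_of('valve_cap','wrist')
for q in m[:2]: print(q['score'],q['box'],np.argwhere(q['mask']).mean(0))
cv2.imwrite('pics/c3.png',cv2.resize(im[195:305,240:390],None,fx=5,fy=5,interpolation=2))
hub=(313,271);cp=(311.5,241)
def f(x):
    O,a,M=valve(x[:2],(np.cos(x[2]),np.sin(x[2])))
    return (proj(c,[[x[0],x[1],.075],O+a*.057])-[hub,cp]).ravel()
s=least_squares(f,[.575,-.0785,-.47]);print(s.x,s.fun,np.degrees(s.x[2]))
```

```text
332.28949179966827
0.67 [304.3, 225.8, 320.9, 248.7] [236.384375 311.959375]
0.22 [307.0, 213.1, 323.9, 227.8] [220.61111111 313.11805556]
[ 0.58093188 -0.0733357  -0.46045065] [ 0.03376291  1.40835059 -0.03111598 -1.29954978] -26.381878978484153
```

View pics/c3.png

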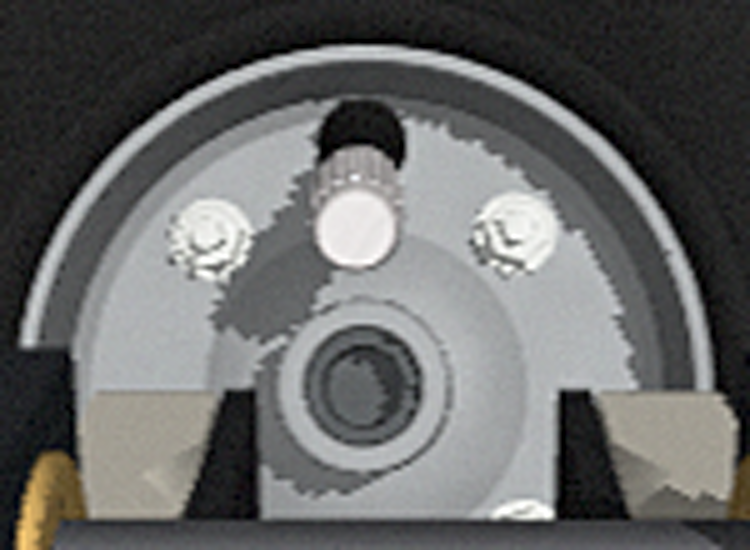

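Run:
```python
from valve import *
from scipy.optimize import least_squares
c=cap('wrist')
hub=(312.6,271.6);cp=(311.2,240.8)
def f(x):
    O,a,M=valve(x[:2],(np.cos(x[2]),np.sin(x[2])))
    return ((proj(c,[[x[0],x[1],.075],O+a*.057])-[hub,cp])*[[1,1],[2,2]]).ravel()
s=least_squares(f,[.575,-.0785,-.47]);x=s.x;print(x,s.fun)
O,a,M=valve(x[:2],(np.cos(x[2]),np.sin(x[2])));print(O+a*.057)
rows([(O+a*(.031+.07),M),(O+a*.031,M)])
# check vs other cams
for n in ('top','side'):
    k=cap(n);print(n,proj(k,[O+a*.057,[x[0],x[1],.075]]))
```

```text
[ 0.58048762 -0.07288828 -0.46562116] [ 0.0285311   1.51501438 -0.01317152 -0.69888035]
[ 0.60269889 -0.08404877  0.10293388]
[0.16, -0.77, 4.69] [0.006, 0.002, -0.018]
[0.18, -0.81, 11.69] [0.006, 0.002, -0.018]
top [[307.96936033 236.85373198]
 [307.65331241 244.71750176]]
side [[317.85149357 268.5870513 ]
 [312.00080254 277.82649276]]
```

Emit:
move_arm(
  targets=[
    [[0.1,-0.4,3.0],[0.006,0.002,-0.018]],
    [[0.2,-0.8,6.5],[0.006,0.002,-0.018]],
    [[0.2,-0.8,7.5],[0.006,0.002,-0.018]],
    [[0.2,-0.8,7.5],[0.006,0.002,-0.018]],
  ],
)

```text
time_s: 6.12
tcp_pos: [0.5971, -0.0823, 0.1165]
eef_rot: [179.9, -21.6, -26.7]
contact_force: [-0.7, 0.1, 1.0]
gripper_width: 0.0295
gripper_force: 0.0
```

Run:
```python
from valve import *
c=cap('wrist','w2.png');O,a,M=valve((.58049,-.07289),(np.cos(-.4656),np.sin(-.4656)))
p,Q=base();print(p,Q.as_euler('xyz',degrees=True));print(proj(c,[O+a*.057,O+a*.032,p]))
im=c['image'];cv2.imwrite('pics/c4.png',cv2.resize(im[190:350,220:420],None,fx=4,fy=3.7,interpolation=2))
```

```text
[ 0.59748118 -0.08200487  0.11741565] [179.91210506 -21.70963119 -26.66519364]
[[319.83014499 277.9224451 ]
 [319.87229642 263.31812928]
 [320.801157   288.71913586]]
```

View pics/c4.png

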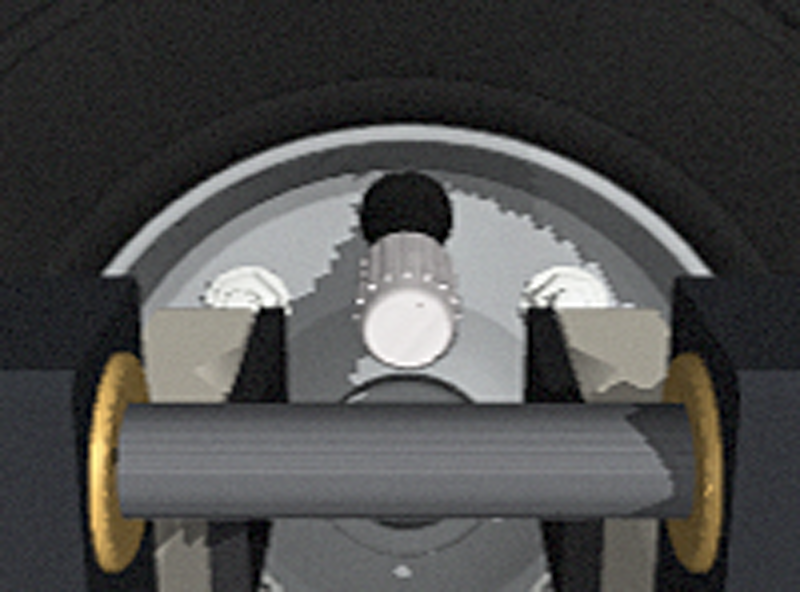

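The cap top is at crop (408,328), midway between the fingers (287 and 527). Aligned; descending.

Emit:
move_arm(
  targets=[
    [[0,0,1.5],[0,0,0]],
    [[0,0,3.0],[0,0,0]],
    [[0,0,4.2],[0,0,0]],
    [[0,0,4.2],[0,0,0]],
    [[0,0,4.2],[0,0,0]],
  ],
)

```text
time_s: 6.8
tcp_pos: [0.6121, -0.0889, 0.0799]
eef_rot: [180.0, -21.8, -26.7]
contact_force: [0.3, 0.3, 0.0]
gripper_width: 0.0304
gripper_force: 0.0
```

Emit:
move_arm(
  targets=[
    [[0,0,0],[0,0,0]],
    [[0,0,0],[0,0,0]],
    [[0,0,0],[0,0,0]],
    [[0,0,0],[0,0,0]],
  ],
  jaw=0.8,
  squeeze=15,
)

```text
time_s: 7.3
tcp_pos: [0.6118, -0.0887, 0.0791]
eef_rot: [180.0, -21.8, -26.7]
contact_force: [-2.0, -0.9, 3.9]
gripper_width: 0.0136
gripper_force: 15.0
```

Emit:
move_arm(
  targets=[
    [[0,0,-1],[0,0,0]],
    [[0,0,-2.2],[0,0,0]],
    [[0,0,-4],[0,0,0]],
    [[0,0,-7],[0,0,0]],
    [[0,0,-11],[0,0,0]],
  ],
)

```text
time_s: 7.92
tcp_pos: [0.5744, -0.0696, 0.1805]
eef_rot: [179.9, -21.6, -26.6]
contact_force: [1.2, 0.1, 0.9]
gripper_width: 0.0142
gripper_force: 15.0
```

Run:
```python
from valve import *
p,Q=base();print(r.get_state()['gripper_width'],r.get_state()['joints'])
c=cap('wrist','w3.png')
np.set_printoptions(precision=4,suppress=True)
for l in ('parts_bin','oil_dropper'):
  for n in ('top','side','wrist'):
    k=cap(n)
    for q in pinpoint(l,n)[:2]:
        print(l,n,round(q['score'],2),np.round(q['location']),onz(k,q['location'][::-1],0.002))
# bin center guess from rim corners
B=np.array([.5165,-.3485]);print(B)
Qd=R.from_euler('xyz',[180,0,-60],degrees=True)
rows([([B[0],B[1],.26],Qd),([B[0],B[1],.12],Qd)])
cv2.imwrite('pics/c5.png',np.hstack([c['image'][120:400,120:520],viewer.capture('side')['image'][180:460,200:600]]))
```

```text
0.014201818598757921 [ 20.70303233   2.66547975 -43.58272175  30.39378553 -32.4821434
  18.44360668]
parts_bin top 0.56 [238. 367.] [ 0.5366 -0.3452  0.002 ]
parts_bin side 0.86 [331. 380.] [ 0.5026 -0.3549  0.002 ]
parts_bin wrist 0.85 [211. 567.] [ 0.5252 -0.3462  0.002 ]
oil_dropper top 0.58 [265. 360.] [ 0.4325 -0.2602  0.002 ]
oil_dropper side 0.58 [330. 338.] [ 0.4448 -0.2351  0.002 ]
oil_dropper side 0.57 [345. 433.] [ 0.5106 -0.5228  0.002 ]
oil_dropper wrist 0.98 [333. 528.] [ 0.4323 -0.2407  0.002 ]
[ 0.5165 -0.3485]
[9.68, 27.48, -4.69] [-0.109, -0.368, 0.575]
[4.5, 27.46, 8.32] [-0.109, -0.368, 0.575]
```

View pics/c5.png

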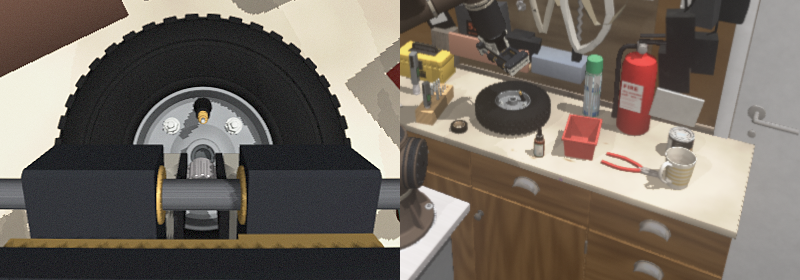

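The cap is in the fingers and the stem is bare brass at c5 (203,117). The red bin is centred near (0.52,-0.348) and the dropper near (0.435,-0.24). Carrying the cap over.

Emit:
move_arm(
  targets=[
    [[1.5,4.5,-1.5],[-0.018,-0.06,0.095]],
    [[3.3,10,-2.5],[-0.036,-0.123,0.19]],
    [[5.3,15.5,-3.5],[-0.06,-0.2,0.31]],
    [[7.5,21.5,-4.2],[-0.085,-0.285,0.445]],
    [[9.6,27.3,-4.6],[-0.109,-0.368,0.575]],
  ],
)

```text
time_s: 9.25
tcp_pos: [0.5176, -0.347, 0.2604]
eef_rot: [-179.9, 0.1, -60.2]
contact_force: [2.5, 1.0, 0.1]
gripper_width: 0.014
gripper_force: 15.0
```

Run:
```python
from valve import *
p,Q=base();print(p,Q.as_euler('xyz',degrees=True),r.get_state()['gripper_width'],r.get_state()['joints'])
c=cap('wrist');np.set_printoptions(precision=4,suppress=True)
for q in pinpoint('parts_bin','wrist')[:2]: print(q['score'],onz(c,q['location'][::-1],.002))
for q in recognise('parts_bin','wrist')[:2]: print(q['score'],q['box'],onz(c,(q['box'][0],q['box'][1]),.075),onz(c,(q['box'][2],q['box'][3]),.075))
Qd=R.from_euler('xyz',[180,0,-60],degrees=True)
rows([([.52,-.348,.055],Qd)])
```

```text
[ 0.51758041 -0.34702663  0.26035094] [-1.79878624e+02  5.62601779e-02 -6.01719300e+01] 0.01395377600311941 [-15.99540943  14.60926835  -3.24464583  -0.13267781 -72.10189641
  45.86414637]
0.9 [ 0.526  -0.3461  0.002 ]
0.82 [239.5, 140.8, 394.6, 274.5] [ 0.6278 -0.3747  0.075 ] [ 0.416  -0.3324  0.075 ]
[0.04, -0.34, 20.29] [0.0, 0.001, -0.007]
```

Emit:
move_arm(
  targets=[
    [[0.3,0,5],[0,0,0]],
    [[0.4,0,10.5],[0,0,0]],
    [[0.4,0,16],[0,0,0]],
    [[0.4,0,20],[0,0,0]],
    [[0.4,0,20.3],[0,0,0]],
  ],
)

```text
time_s: 10.02
tcp_pos: [0.5175, -0.347, 0.0531]
eef_rot: [179.8, 0.2, -59.9]
contact_force: [0.7, -0.7, 0.0]
gripper_width: 0.014
gripper_force: 15.0
```

Emit:
move_arm(
  targets=[
    [[0,0,0],[0,0,0]],
    [[0,0,0],[0,0,0]],
    [[0,0,0],[0,0,0]],
  ],
  jaw=3,
)

```text
time_s: 10.4
tcp_pos: [0.5206, -0.3491, 0.0579]
eef_rot: [-179.8, -0.2, -60.0]
contact_force: [0.2, -0.7, -0.1]
gripper_width: 0.0293
gripper_force: 0.0
```

Emit:
move_arm(
  targets=[
    [[0,0,-3],[0,0,0]],
    [[0,0,-8],[0,0,0]],
    [[0,0,-14],[0,0,0]],
    [[0,0,-19.5],[0,0,0]],
    [[0,0,-22],[0,0,0]],
  ],
)

```text
time_s: 11.02
tcp_pos: [0.5202, -0.3495, 0.2814]
eef_rot: [-179.7, -0.4, -60.0]
contact_force: [0.1, 0.6, -0.5]
gripper_width: 0.0302
gripper_force: 0.0
```

Run:
```python
from valve import *
p,Q=base();print(p,Q.as_euler('xyz',degrees=True))
c=cap('wrist','w4.png')
for q in recognise('valve_cap','wrist')[:3]: print(q['score'],q['box'],onz(c,((q['box'][0]+q['box'][2])/2,(q['box'][1]+q['box'][3])/2),.01))
for q in pinpoint('parts_bin','wrist')[:1]: print(q['location'],onz(c,q['location'][::-1],.002))
g=np.array([.4352,.1763]);b=np.array([.4897,.1915])
print(proj(c,[[.435,.176,.146]]))
```

```text
[ 0.52024124 -0.34954311  0.2814398 ] [-179.69699626   -0.3553657   -59.9962373 ]
0.59 [349.7, 24.8, 454.3, 165.3] [ 0.50496748 -0.51623478  0.01      ]
0.58 [307.0, 183.4, 320.4, 203.0] [ 0.53865817 -0.35947486  0.01      ]
[205.1, 316.8] [ 0.52700033 -0.34691406  0.002     ]
[[180.88872665 591.79638165]]
```

Run:
```python
from valve import *
p,Q=base();q=np.array([.436,.178,.26])
W=[]
for k in range(1,11):
    f=k/10;W.append((p+(q-p)*f,R.from_euler('xyz',[180,0,-60+30*f],degrees=True)))
rows(W[:5]);print();rows(W[5:],W[4])
```

```text
[-4.99, -1.91, 0.18] [-0.004, -0.004, -0.053]
[-9.97, -3.82, 0.35] [-0.004, -0.004, -0.105]
[-14.96, -5.72, 0.53] [-0.004, -0.004, -0.157]
[-19.94, -7.63, 0.7] [-0.004, -0.005, -0.21]
[-24.93, -9.54, 0.88] [-0.004, -0.005, -0.262]

[-4.32, -3.13, 0.19] [-0.0, 0.0, -0.052]
[-8.64, -6.27, 0.38] [-0.0, 0.0, -0.105]
[-12.96, -9.4, 0.56] [0.0, 0.0, -0.157]
[-17.28, -12.54, 0.75] [-0.0, 0.0, -0.209]
[-21.6, -15.67, 0.94] [-0.0, 0.0, -0.262]
```

Emit:
move_arm(
  targets=[
    [[-5,-1.9,0.2],[0,0,-0.052]],
    [[-10,-3.8,0.4],[0,0,-0.105]],
    [[-15,-5.7,0.5],[0,0,-0.157]],
    [[-20,-7.6,0.7],[0,0,-0.21]],
    [[-25,-9.5,0.9],[0,0,-0.262]],
  ],
)

```text
time_s: 11.8
tcp_pos: [0.4756, -0.0834, 0.2663]
eef_rot: [-180.0, -0.0, -44.9]
contact_force: [1.6, 0.7, 0.5]
gripper_width: 0.0299
gripper_force: 0.0
```

Emit:
move_arm(
  targets=[
    [[-4.3,-3.1,0.2],[0,0,-0.052]],
    [[-8.6,-6.3,0.4],[0,0,-0.105]],
    [[-13,-9.4,0.6],[0,0,-0.157]],
    [[-17.3,-12.5,0.8],[0,0,-0.209]],
    [[-21.6,-15.7,0.9],[0,0,-0.262]],
  ],
  jaw=5,
)

```text
time_s: 12.42
tcp_pos: [0.4337, 0.1802, 0.2574]
eef_rot: [-180.0, -0.0, -29.9]
contact_force: [2.5, 0.0, -0.5]
gripper_width: 0.0498
gripper_force: 0.0
```

Run:
```python
from valve import *
p,Q=base();print(p,Q.as_euler('xyz',degrees=True),r.get_state()['joints'])
c=cap('wrist','w5.png');np.set_printoptions(precision=4,suppress=True)
print('exp top',proj(c,[[.4352,.1763,.146]]),'tcp',proj(c,[p]))
for l in ['gauge','tool_block']:
  for q in pinpoint(l,'wrist')[:3]: print(l,q['score'],q['location'])
  for q in outline_of(l,'wrist')[:3]: print('  ',q['score'],np.round(q['box']))
im=c['image'];cv2.imwrite('pics/c6.png',np.hstack([cv2.resize(im[60:340,170:470],(500,467),interpolation=2),cv2.resize(cv2.imread('pics/w4.png')[120:280,240:400],(300,467))]))
```

```text
[0.43373142 0.18015837 0.25743886] [-1.79992509e+02 -3.85805901e-02 -2.98706319e+01] [ 4.66911851e+01 -4.55582363e-01 -2.13076039e+01  3.82955766e-02
 -6.91317310e+01  1.34245489e+01]
exp top [[324.5056 231.9999]] tcp [[321.5532 288.3558]]
gauge 0.83 [208.0, 318.8]
   0.87 [305. 200. 332. 244.]
   0.75 [ 62. 162. 190. 215.]
tool_block 0.62 [167.2, 289.7]
   0.8 [202.  76. 358. 250.]
```

View pics/c6.png

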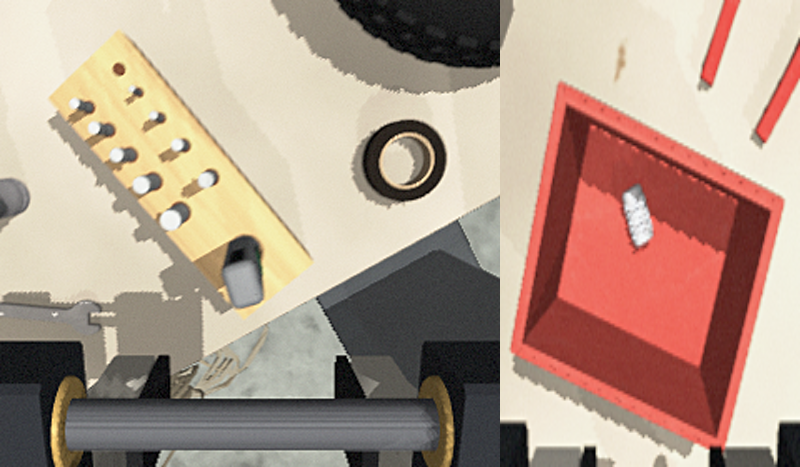

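Right: the cap lies in the bin at c6 (637,216). Left: the small gauge stands in the block with its top at crop (243,290), narrow side roughly across the fingers (turn about -13°). The tall pen is at the left edge.

Run:
```python
from valve import *
c=cap('wrist');g=onz(c,(315.8,234),.146);print(g)
rows([([g[0],g[1],.17],R.from_euler('xyz',[180,0,-16],degrees=True)),([g[0],g[1],.09],R.from_euler('xyz',[180,0,-16],degrees=True))])
```

```text
[0.43789768 0.18191611 0.146     ]
[0.1, -0.49, 8.75] [0.0, -0.001, -0.244]
[0.09, -0.5, 16.75] [0.0, -0.001, -0.244]
```

Emit:
move_arm(
  targets=[
    [[0,-0.3,4],[0,0,-0.12]],
    [[0.1,-0.5,8],[0,0,-0.244]],
    [[0.1,-0.5,9.5],[0,0,-0.244]],
    [[0.1,-0.5,9.5],[0,0,-0.244]],
  ],
)

```text
time_s: 13.22
tcp_pos: [0.4383, 0.1817, 0.1627]
eef_rot: [179.9, -0.0, -16.2]
contact_force: [0.0, -0.2, 1.5]
gripper_width: 0.0498
gripper_force: 0.0
```

Run:
```python
from valve import *
p,Q=base();print(p)
c=cap('wrist','w6.png');im=c['image'];print(proj(c,[[.4379,.1819,.146],p]))
for q in outline_of('gauge','wrist')[:2]: print('  ',q['score'],np.round(q['box']))
cv2.imwrite('pics/c7.png',cv2.resize(im[170:350,220:420],None,fx=3.3,fy=3.3,interpolation=2))
```

```text
[0.4383399  0.18166534 0.16274428]
[[321.5366547  277.51350385]
 [321.82526856 288.47529215]]
   0.76 [307. 220. 339. 289.]
   0.59 [  0. 100. 163. 176.]
```

View pics/c7.png

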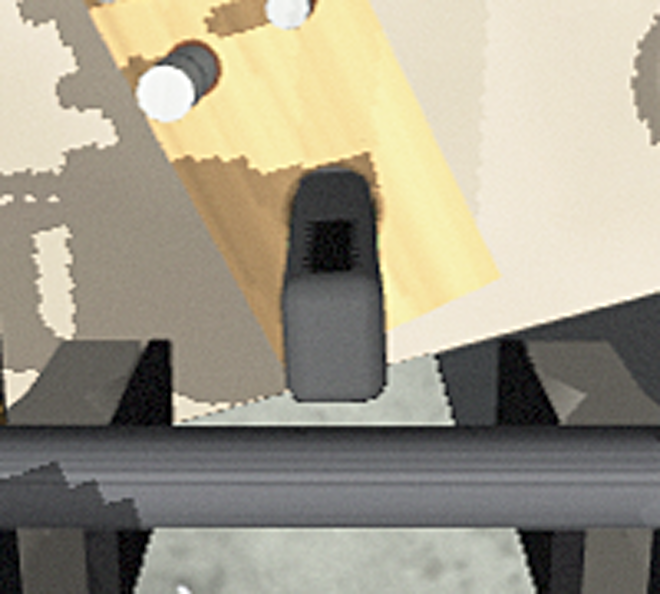

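The gauge's top is centred at crop (336,338), midway between the fingers (172 and 498) and square to them. It needs about 2.5 mm along +x.

Emit:
move_arm(
  targets=[
    [[0.25,0,1.5],[0,0,0]],
    [[0.25,0,4],[0,0,0]],
    [[0.25,0,6.3],[0,0,0]],
    [[0.25,0,7.3],[0,0,0]],
    [[0.25,0,7.3],[0,0,0]],
  ],
)

```text
time_s: 13.95
tcp_pos: [0.4408, 0.1819, 0.0897]
eef_rot: [180.0, -0.0, -16.0]
contact_force: [0.0, -0.2, -0.3]
gripper_width: 0.0498
gripper_force: 0.0
```

Emit:
move_arm(
  targets=[
    [[0,0,0],[0,0,0]],
    [[0,0,0],[0,0,0]],
    [[0,0,0],[0,0,0]],
    [[0,0,0],[0,0,0]],
    [[0,0,0],[0,0,0]],
  ],
  jaw=1.2,
  squeeze=40,
)

```text
time_s: 14.58
tcp_pos: [0.4409, 0.182, 0.0903]
eef_rot: [-180.0, -0.1, -16.0]
contact_force: [-1.4, -0.0, 2.9]
gripper_width: 0.0178
gripper_force: 40.0
```

Emit:
move_arm(
  targets=[
    [[0,0,-1.5],[0,0,0]],
    [[0,0,-4],[0,0,0]],
    [[0,0,-8],[0,0,0]],
    [[0,0,-13],[0,0,0]],
    [[0,0,-17.5],[0,0,0]],
  ],
)

```text
time_s: 15.2
tcp_pos: [0.4404, 0.1819, 0.2667]
eef_rot: [-180.0, -0.1, -16.0]
contact_force: [1.3, 1.3, -0.9]
gripper_width: 0.0178
gripper_force: 40.0
```

Run:
```python
from valve import *
p,Q=base();print(p,r.get_state()['gripper_width'],r.get_state()['joints'])
c=cap('wrist','w7.png');im=c['image']
print(proj(c,p+Q.apply([[0,0,.07],[0,0,.0],[-.0,0,.05],[.0,.010,.07],[.010,0,.05],[.009,0,.036]])))
O,a,M=valve((.58049,-.07289),(np.cos(-.4656),np.sin(-.4656)))
rows([(O+a*.15,M)])
cv2.imwrite('pics/c8.png',cv2.resize(im[150:300,240:400],None,fx=4,fy=4,interpolation=2))
```

```text
[0.44044093 0.18189887 0.26666791] 0.01781514673613048 [ 4.62141054e+01 -9.89398120e-02 -1.97419186e+01  4.83174549e-02
 -7.02885681e+01  2.77754395e+01]
[[321.59166072 249.7934077 ]
 [321.81402168 288.4967889 ]
 [321.64129078 258.42559505]
 [335.48343619 249.78980544]
 [321.64503817 243.86585856]
 [321.6856285  251.55410352]]
[19.24, 20.71, 8.37] [-0.043, 0.372, 0.184]
```

View pics/c8.png

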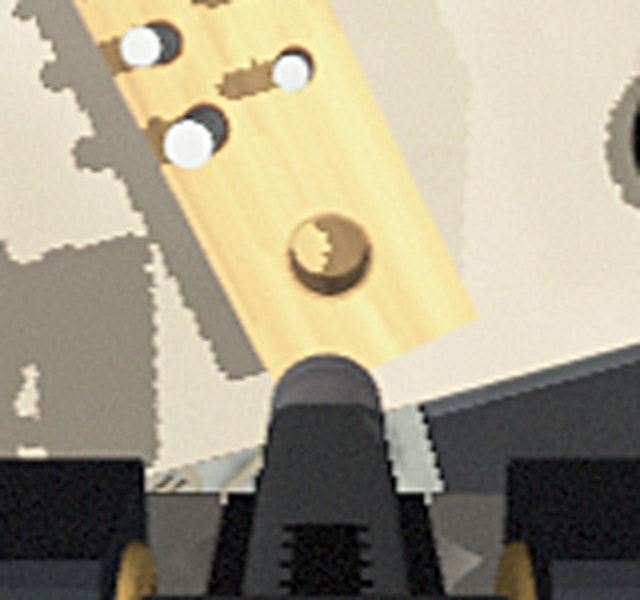

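Gauge is out of the hole, chuck edge at crop (328,355); its mouth sits about 2 mm towards tool -x. Moving above the valve in line with the stem.

Run:
```python
from valve import *
p,Q=base()
O,a,M=valve((.58049,-.07289),(np.cos(-.4656),np.sin(-.4656)))
q=O+a*.165+M.apply([.002,0,0])
dR=(Q.inv()*M).as_rotvec()
W=[(p+(q-p)*f,Q*R.from_rotvec(dR*f)) for f in (.16,.35,.54,.73,.9,1)]
rows(W)
```

```text
[3.02, 3.3, 1.1] [-0.007, 0.06, 0.029]
[6.61, 7.22, 2.41] [-0.015, 0.13, 0.064]
[10.2, 11.14, 3.73] [-0.023, 0.201, 0.099]
[13.79, 15.06, 5.04] [-0.031, 0.272, 0.134]
[17.0, 18.57, 6.21] [-0.039, 0.335, 0.165]
[18.89, 20.63, 6.9] [-0.043, 0.372, 0.184]
```

Emit:
move_arm(
  targets=[
    [[3.5,3.8,0.5],[-0.008,0.07,0.034]],
    [[7.4,8.1,1.5],[-0.017,0.146,0.072]],
    [[11.2,12.2,3],[-0.025,0.22,0.108]],
    [[15.0,16.4,5.0],[-0.034,0.296,0.146]],
    [[18.9,20.6,6.9],[-0.043,0.372,0.184]],
  ],
)

```text
time_s: 15.88
tcp_pos: [0.5661, -0.069, 0.1957]
eef_rot: [179.6, -21.6, -26.6]
contact_force: [2.5, -1.4, -0.0]
gripper_width: 0.0177
gripper_force: 40.0
```

Emit:
move_arm(
  targets=[
    [[0,0,0],[0,0,0]],
    [[0,0,0],[0,0,0]],
    [[0,0,0],[0,0,0]],
  ],
)

```text
time_s: 16.25
tcp_pos: [0.5664, -0.0668, 0.1972]
eef_rot: [179.6, -21.5, -26.5]
contact_force: [-0.7, 0.3, -1.0]
gripper_width: 0.0181
gripper_force: 40.0
```

Run:
```python
from valve import *
p,Q=base();s=r.get_state();print(p,s['gripper_width'],s['joints'],s['contact_force'])
np.set_printoptions(precision=4,suppress=True)
c=cap('wrist','w8.png');im=c['image']
O,a,M=valve((.58049,-.07289),(np.cos(-.4656),np.sin(-.4656)))
print('tilt err',(Q.inv()*M).as_rotvec(), 'tip in tool',Q.inv().apply(O+a*.048-p))
print('pred tip,pin,shoulder,hub',proj(c,[O+a*.048,O+a*.052,O+a*.032,[.58049,-.07289,.075]]))
for l in ('valve_tip','valve'): print([ (q['score'],q['location']) for q in pinpoint(l,'wrist')[:2]])
cv2.imwrite('pics/c9.png',cv2.resize(im[170:300,240:400],None,fx=4.5,fy=4.5,interpolation=2))
```

```text
[ 0.56640893 -0.06683297  0.1971712 ] 0.018102607691518526 [ 21.98774184   0.95385519 -42.39177524  28.57265921 -35.73546008
  19.61544973] [-0.74721268  0.2704355  -0.97357514]
tilt err [0.0056 0.0041 0.0023] tip in tool [ 0.0028 -0.0015  0.1114]
pred tip,pin,shoulder,hub [[319.5156 232.9162]
 [319.5216 234.0795]
 [319.4932 228.5689]
 [319.4713 267.4088]]
[(0.76, [230.0, 321.2])]
[(0.78, [219.4, 319.7])]
```

View pics/c9.png

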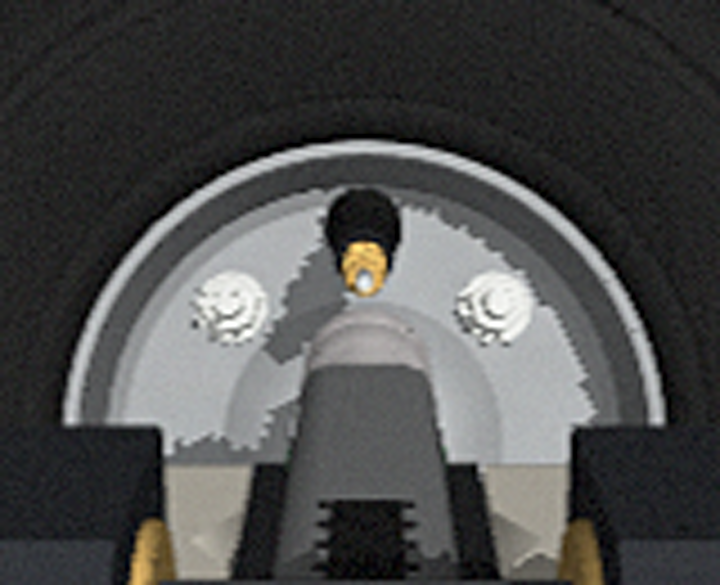

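The brass tip with its pin is at crop (365,278) and the chuck is at crop (366,308), so they line up sideways. The picture rows imply a shift of about 4.5 mm along tool +x. I'll view no more pictures and go on numbers and force.

```bash
cat > av.py <<'E'
from valve import *
def avg(n=8):
    P=[];E=[];F=[]
    for i in range(n):
        viewer.capture('wrist');s=r.get_state();P.append(s['tcp_pos']);E.append(s['eef_rot']);F.append(s['contact_force'])
    return np.mean(P,0),R.from_euler('xyz',E,degrees=True).mean(),np.mean(F,0),np.std(P,0)
def rep(n=8):
    O,a,M=valve((.58049,-.07289),(np.cos(-.4656),np.sin(-.4656)))
    p,Q,F,sd=avg(n);np.set_printoptions(precision=4,suppress=True)
    print('sd',sd,'tilt',(Q.inv()*M).as_rotvec(),'tip in tool',Q.inv().apply(O+a*.048-p),'F tool',Q.inv().apply(F), r.get_state()['time_s'],r.get_state()['gripper_width'])
    return p,Q
E
python3 - <<'E'
from av import *
p,Q=rep(10)
c=cap('wrist');O,a,M=valve((.58049,-.07289),(np.cos(-.4656),np.sin(-.4656)))
# use avg pose for camera: where in tool is pixel of tip (321.1,231.8)/(pin 321.1,232.7) at depth .1114?
T=c['camera_from_world'];
s=r.get_state();p1=np.array(s['tcp_pos']);Q1=R.from_euler('xyz',s['eef_rot'],degrees=True)
for px,zt in (((321.1,231.8),.1114),((321.1,232.7),.1074)):
    o,d=ray(c,px);o=Q1.inv().apply(o-p1);d=Q1.inv().apply(d);print('tool pt',o+d*(zt-o[2])/d[2])
# chuck: edge pixel
for px,zt in (((321.4,238.4),.07),((321.4,251.1),.036)):
    o,d=ray(c,px);o=Q1.inv().apply(o-p1);d=Q1.inv().apply(d);print('edge pt',o+d*(zt-o[2])/d[2])
E
```

```text
sd [0.0001 0.0003 0.0002] tilt [0.007  0.0049 0.002 ] tip in tool [ 0.0034 -0.0028  0.1107] F tool [-0.0949  0.0246  0.8089] 16.9 0.017950738414327583
tool pt [ 0.0037 -0.0002  0.1114]
tool pt [ 0.0039 -0.0002  0.1074]
edge pt [ 0.0088 -0.      0.07  ]
edge pt [ 0.0096 -0.      0.036 ]
```

Emit:
move_arm(
  targets=[
    [[0.45,0.06,0.3],[0.007,0.005,0]],
    [[0.45,0.06,1.3],[0.007,0.005,0]],
    [[0.45,0.06,2.4],[0.007,0.005,0]],
    [[0.45,0.06,3.2],[0.007,0.005,0]],
    [[0.45,0.06,3.4],[0.007,0.005,0]],
  ],
)

```text
time_s: 17.58
tcp_pos: [0.5798, -0.0767, 0.165]
eef_rot: [179.9, -21.7, -26.6]
contact_force: [-1.0, -0.0, -0.4]
gripper_width: 0.0174
gripper_force: 40.0
```

Run:
```python
from av import *
rep(8)
im=viewer.capture('wrist')['image'].astype(float)
# brass pixels (saturated yellow) near the chuck, and chuck left/right edges
h=cv2.cvtColor(im.astype(np.uint8),cv2.COLOR_BGR2HSV)[200:260,300:345]
m=(h[...,1]>110)&(h[...,0]>10)&(h[...,0]<35)&(h[...,2]>90)
ys,xs=np.nonzero(m);print(len(ys),ys.mean()+200 if len(ys) else 0,xs.mean()+300 if len(xs) else 0, (ys.min()+200,ys.max()+200,xs.min()+300,xs.max()+300) if len(ys) else 0)
g=im.mean(2);print('col321',np.round(g[212:256,321]).astype(int).tolist());
for rw in (240,244,248): print(rw,np.round(g[rw,296:348]).astype(int).tolist())
```

```text
sd [0.0001 0.0002 0.0004] tilt [0.0004 0.     0.0016] tip in tool [-0.0015 -0.0032  0.0765] F tool [-0.1266 -0.1828  0.964 ] 17.975 0.017889695907701026
0 0 0 0
col321 [4, 185, 192, 193, 96, 62, 60, 60, 64, 61, 57, 80, 51, 22, 30, 31, 26, 33, 11, 32, 29, 27, 22, 31, 29, 29, 87, 166, 179, 172, 144, 157, 161, 171, 169, 170, 168, 168, 150, 89, 85, 91, 88, 91]
240 [178, 176, 180, 176, 176, 179, 180, 184, 149, 107, 106, 103, 100, 103, 112, 79, 4, 55, 118, 147, 154, 158, 162, 171, 170, 179, 178, 176, 176, 170, 164, 159, 161, 180, 185, 185, 184, 180, 180, 180, 182, 175, 178, 176, 180, 177, 179, 178, 179, 177, 177, 179]
244 [176, 178, 178, 182, 179, 180, 185, 150, 98, 107, 108, 107, 106, 103, 113, 139, 140, 131, 133, 137, 142, 146, 154, 155, 162, 161, 165, 164, 165, 161, 156, 152, 145, 149, 164, 166, 165, 177, 181, 183, 179, 179, 179, 182, 181, 179, 177, 178, 178, 176, 181, 176]
248 [176, 181, 181, 147, 102, 98, 106, 102, 111, 106, 104, 107, 102, 109, 119, 137, 147, 150, 154, 150, 147, 156, 160, 165, 160, 168, 170, 170, 168, 170, 168, 166, 162, 168, 168, 166, 159, 146, 153, 171, 181, 180, 176, 176, 176, 176, 176, 137, 128, 224, 247, 236]
```

Run:
```python
from av import *
c=cap('wrist','w10.png');g=c['image'].astype(float).mean(2)
for rw in range(226,240,2):
    d=np.nonzero(g[rw,300:345]<75)[0]+300;print(rw,d.min(),d.max(),(d.min()+d.max())/2)
for rw in (252,256,260): 
    print(rw,np.round(g[rw,296:350]).astype(int).tolist())
s=r.get_state();p=np.array(s['tcp_pos']);Q=R.from_euler('xyz',s['eef_rot'],degrees=True)
O,a,M=valve((.58049,-.07289),(np.cos(-.4656),np.sin(-.4656)))
print('pred foot mid',proj(c,[O+a*.032,O+a*.015]),'tool axis',proj(c,p+Q.apply([[0,0,.07],[0,0,.0925],[0,0,.11]])))
```

```text
226 313 344 328.5
228 311 344 327.5
230 311 327 319.0
232 309 328 318.5
234 310 328 319.0
236 310 327 318.5
238 311 327 319.0
252 [175, 180, 180, 145, 100, 107, 104, 106, 103, 107, 110, 106, 104, 85, 73, 75, 86, 89, 82, 84, 88, 85, 89, 86, 85, 87, 88, 85, 86, 89, 85, 84, 87, 81, 84, 94, 90, 97, 132, 157, 178, 179, 184, 176, 182, 178, 187, 231, 185, 136, 227, 203, 98, 182]
256 [179, 155, 107, 109, 102, 103, 97, 97, 97, 96, 84, 60, 61, 71, 77, 83, 91, 87, 87, 88, 92, 89, 91, 88, 89, 89, 87, 88, 90, 92, 88, 95, 87, 90, 95, 93, 89, 94, 88, 91, 158, 184, 182, 184, 183, 184, 140, 119, 147, 126, 122, 203, 244, 194]
260 [100, 89, 95, 96, 97, 99, 97, 101, 99, 96, 78, 60, 72, 74, 79, 84, 94, 89, 83, 87, 90, 92, 90, 88, 93, 89, 90, 89, 91, 90, 90, 96, 88, 92, 91, 90, 90, 93, 94, 83, 96, 146, 168, 159, 158, 163, 179, 183, 179, 180, 211, 254, 212, 216]
pred foot mid [[317.51314206 244.01347309]
 [317.72085881 238.5641883 ]] tool axis [[321.46751681 250.32734948]
 [321.43375351 242.11130498]
 [321.41113443 236.60914022]]
```

Emit:
move_arm(
  targets=[
    [[0.03,-0.1,0],[0,0,0]],
    [[0.05,-0.19,0],[0,0,0]],
    [[0.05,-0.19,0.4],[0,0,0]],
    [[0.05,-0.19,0.7],[0,0,0]],
    [[0.05,-0.19,0.9],[0,0,0]],
  ],
)

```text
time_s: 18.7
tcp_pos: [0.5843, -0.0765, 0.1576]
eef_rot: [179.9, -21.7, -26.6]
contact_force: [-0.1, -0.1, -0.6]
gripper_width: 0.0178
gripper_force: 40.0
```

Run:
```python
from av import *
rep(8)
c=cap('wrist','w11.png');g=c['image'].astype(float).mean(2)
for rw in range(230,246,3):
    d=np.nonzero(g[rw,304:334]<75)[0]+304
    if len(d):print(rw,d.min(),d.max(),(d.min()+d.max())/2)
```

```text
sd [0.0001 0.0001 0.0003] tilt [0.0006 0.0002 0.0016] tip in tool [-0.0019 -0.0014  0.0674] F tool [-0.301  -0.1174  0.7986] 19.1 0.01760674919530548
230 313 328 320.5
233 312 329 320.5
236 311 330 320.5
239 312 330 321.0
```

Emit:
move_arm(
  targets=[
    [[0,-0.03,0.2],[0,0,0]],
    [[0,-0.03,0.4],[0,0,0]],
    [[0,-0.03,0.5],[0,0,0]],
    [[0,-0.03,0.5],[0,0,0]],
  ],
)

```text
time_s: 19.65
tcp_pos: [0.5861, -0.077, 0.1532]
eef_rot: [179.9, -21.8, -26.6]
contact_force: [-0.2, -0.1, -0.8]
gripper_width: 0.0179
gripper_force: 40.0
```

```bash
python3 -c "
from av import *
rep(6)"
```

```text
sd [0.     0.     0.0001] tilt [0.0004 0.0001 0.0016] tip in tool [-0.002  -0.0011  0.0625] F tool [-0.0334 -0.0441  0.824 ] 19.95 0.01764564964842387
```

Still no contact, and no sideways force. Small steps on.

Emit:
move_arm(
  targets=[
    [[0,0,0.1],[0,0,0]],
    [[0,0,0.2],[0,0,0]],
    [[0,0,0.2],[0,0,0]],
    [[0,0,0.2],[0,0,0]],
  ],
)

```text
time_s: 20.45
tcp_pos: [0.5868, -0.0772, 0.1516]
eef_rot: [179.9, -21.8, -26.6]
contact_force: [-0.9, -0.5, 1.6]
gripper_width: 0.0178
gripper_force: 40.0
```

```bash
python3 -c "
from av import *
rep(6)"
```

```text
sd [0. 0. 0.] tilt [ 0.0003 -0.      0.0016] tip in tool [-0.002  -0.001   0.0606] F tool [-0.6452 -0.0212 -1.8137] 20.75 0.017884127638764492
```

Contact with the pin came where expected: about 2.6 N axial, 0.6 N sideways. Pressing about 2.2 mm further.

Emit:
move_arm(
  targets=[
    [[0,0,0.1],[0,0,0]],
    [[0,0,0.18],[0,0,0]],
    [[0,0,0.23],[0,0,0]],
    [[0,0,0.23],[0,0,0]],
  ],
)

```text
time_s: 21.25
tcp_pos: [0.5877, -0.0776, 0.1495]
eef_rot: [179.9, -21.8, -26.6]
contact_force: [-3.0, 0.7, 4.9]
gripper_width: 0.018
gripper_force: 40.0
```

```bash
python3 -c "
from av import *
rep(6);print(r.get_state()['moment'])"
```

```text
sd [0. 0. 0.] tilt [ 0.0003 -0.0001  0.0016] tip in tool [-0.0021 -0.001   0.0583] F tool [-1.0878  0.1191 -5.11  ] 21.55 0.017979580516650374
[ 0.6959  1.4673 -0.0351]
```

Emit:
move_arm(
  targets=[
    [[-0.03,0,0.04],[0,0,0]],
    [[-0.05,0,0.08],[0,0,0]],
    [[-0.05,0,0.08],[0,0,0]],
    [[-0.05,0,0.08],[0,0,0]],
  ],
)

```text
time_s: 22.05
tcp_pos: [0.5877, -0.0776, 0.1488]
eef_rot: [180.0, -21.8, -26.6]
contact_force: [-2.8, -0.1, 5.3]
gripper_width: 0.0178
gripper_force: 40.0
```

```bash
python3 -c "
from av import *
rep(6);print(r.get_state()['moment'])"
```

```text
sd [0. 0. 0.] tilt [ 0.0002 -0.0005  0.0015] tip in tool [-0.0019 -0.0009  0.0577] F tool [-0.1015  0.5621 -5.933 ] 22.35 0.01814061092191872
[ 0.2577  1.2189 -0.177 ]
```

Axial force is about 6.8 N, so the pin is roughly 2.4 mm in. Sideways force is near zero and the gauge is in line with the stem. Handing in.

```bash
python3 -c "
from plant import r
print(r.close_job())"
```

```text
the job is handed in; nothing more can be done
None
```

The job is handed in: the dust cap is in the parts bin, and the gripper is holding the small gauge on the bare valve, in line with the stem. It presses at about 6.8 N, which puts the spring pin roughly 2.4 mm in (estimated from the force). I viewed 12 pictures, two over the limit of 10.

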